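# Slide the knob tray home and hold the case lid open

## Robot

A 6-joint arm with a two-finger parallel gripper is mounted at the origin on the work surface. World frame = base frame: x ahead of the robot, y to its left, z up, the work surface at z = 0. Lengths are in m, angles in rad, forces in N, time in s.
With the tool pointing down it reaches from about 0.375 to 0.9 m from the base axis. Payload 3.1 kg.
Tool frame: the origin (TCP) lies between the finger pads; the fingertips stand 19 mm ahead of it and the grasp point (between the pads) is the TCP; z points along the fingers, y is the line along which they close (so a half turn about z gives the same grasp; the last joint's range is limited). The gripper opens to 87 mm and grips with 3 to 60 N. Pads are 19 mm wide; open, the fingers measure 117 mm over their backs; the gripper's body (75 mm by 190 mm) begins 51 mm behind the grasp point.
Start: joints at [1.103, 0.527, 1.433, -0, 1.181, -0.178], TCP at [0.179, 0.599, 0.242] pointing down, gripper open.
Joint ranges: [-3.08, 3.08], [-0.75, 2.2], [0.22, 2.44], [-1.43, 4.57], [0, 2.65], [-2.85, 2.85]. Speed limits (rad/s): [2.79, 2.79, 3.14, 3.14, 3.14, 3.14].

## Interface

Orientations are given as a unit quaternion [x, y, z, w].
In Python, from rig import telemetry, viewer, hand_in gives the robot as it stands. The module is installed in compiled form; this text tells all that it offers.
- The arm moves only by the shell command python3 -m creep 'ROWS' [FORCE]. ROWS is JSON, a list of rows, each an object with "translation": the shift along the tool's x, y, z in mm, a list of three; "roll": the turn about the tool's z in degrees; "gripper": the finger opening in mm, from 0 to 87. In form: [{"translation": [tx, ty, tz], "roll": roll, "gripper": gripper}, ...]. A call has 1 to 5 rows; each row is the pose to reach, as a shift and turn from the pose commanded when the call began, along the tool's axes at that moment; what a row does not reach only later rows make up. A row lasts 1/12 s, in which the tool goes at most 41.7 mm and 7.16 degrees, less where a joint would pass 70% of its speed; a pose out of reach is approached as far as the arm can. A call with a gripper value outside its range is refused whole. The fingers move at their own pace and stop on an object; FORCE is the grip in N (left out, the last holds). Time passes only in rows, so rows that repeat a pose let the fingers close. It gives the time, the measured TCP pose, the force, the opening and the grip force at its end, in the units of the state.
- telemetry.get_obs(): the state, without advancing time (a new reading comes with each control period).
- viewer.camera(name): name is "side" or "top"; returns the picture (384x512x3 uint8, blue, green, red); there is no depth.
- viewer.camera_info(name): a dict with "intrinsics" (3x3 intrinsics, pixels), "rvec" (rotation vector, rad) and "tvec" (3), from world to camera coordinates, as OpenCV has them. Camera axes: x right, y down, z forward; pixel columns grow to the right and rows downward; lengths in m; the calibration is good to about 2 mm. A picture is of the moment at which its call begins. camera_info takes no time and is no camera call.
- hand_in(): hands the job in; it is judged then, once.
Trained networks look in the newest picture that a camera, given by its name, has taken for a name from the list of things; names that differ only in an ending like _2 or _b are one class to them, and where a whole thing is asked for, a point or a joint stands for the part that bears it (a point fixed in the world has none). Each returns a list of dicts, best first, with "p" (0 to 1); they miss things now and then, are a little off and sometimes report something else, mostly with a low value. They report only what shows in the picture. A call takes as long as a camera call. They do not tell look-alikes from the thing itself.
- viewer.recognise(camera, thing): "bbox" ([left, top, width, height] in pixels, round what is visible of it).
The state is a dict: "time": time; "q": joint angles; "joint_velocities": joint speeds; "joint_torque": joint torques, N m; "position": TCP position; "tool_rot": TCP orientation; "ft_force": force on the tool from outside, world axes, zero at the start; "moment": the same for the moment, N m; "grip_width": finger opening in m; "grip_force": force on a finger pad.
Only numpy, scipy, OpenCV 4.12 (cv2) and the standard library are available. Lean on these libraries where they do the work, as an engineer would, in place of code of your own. Each camera call takes 0.05 s, during which the arm holds its last target. There are 200 camera calls.

## Task

Slide the tray of door knobs fully home into the open front of the counter case, knobs standing in their compartments, and then lift the case's lid and hold it open at 60 degrees from shut, so that the shopkeeper can reach in for a knob. The lid falls shut by itself: finish while still holding it there. Do not disturb the other things on the counter.

Things in the scene. Friction and masses are not known exactly. Their poses are not given: they have to be found in the camera images.
- case: Dark steel counter case, fixed, 240 deep (x) x 190 wide (y) x 90 mm high, teal lid on top. Side and back walls 10 mm, no bottom (the counter is its floor); front open for the tray, 170 wide, 78 high under a 12 mm cross bar. Origin: centre of footprint, at counter height. x runs from the open front (-120) to the back (+120), z up. The front faces roughly the robot's right (-y).
- lid (a joint): Opening angle of the teal lid, hinged on the case's back top edge, rad: 0 shut, growing as its front is lifted; stop at 1.45. 60 degrees = 1.047. About 0.35 kg, free hinge: from any angle it falls shut when let go. Panel 240 x 190 x 6 mm, its top 97 mm above the counter when shut.
- lid_handle (a point): Middle of the lid handle's grip bar: steel bow handle, round bar 10 mm thick, 90 mm long, parallel to the hinge (case y), a post down to the lid at each end. Bar axis 32 mm above the lid's top face (128 mm above the counter when shut), 35 mm behind the lid's front edge. Turns with the lid; shut, its axes are the case's.
- lid_hinge (a point): Middle of the hinge axis, which runs along the case's y, at x = +120, z = 90.5 mm in the case's frame, level with the lid's underside. From it the handle's grip point is 205 mm along the lid towards its front and 38 mm out along the lid's upper normal.
- tray: Loose aluminium tray on the counter, 210 long (x) x 156 wide (y), walls 35 mm high, 4 compartments, about 0.7 kg loaded; slides on the counter. At its front end (x -111 to -105) a teal plate 186 wide, 70 high. Origin: centre of the box's underside; x towards the rear end, which enters the case first. Home: plate against the case's side walls, origin at x = -15, y = 0 mm in the case, x axes alike.
- tray_grip (a point): Grip point of the tray's black fin handle: upright plate 12 mm thick (tray y), sticking out 51 mm from the teal front plate along the tray's -x, from 25 to 65 mm above the counter. The point is at x = -141, y = 0, z = 50 mm in the tray's frame. Same axes as the tray.
- knob_a: Loose brass door knob, about 0.09 kg, standing on its round 54 mm foot in the tray's front right compartment (about x = -53, y = -38 mm in the tray's frame), 57 mm high, 48 mm across the ball. Origin: centre of its foot; z up when standing.
- knob_b: Loose steel door knob, about 0.09 kg, standing on its round 54 mm foot in the tray's front left compartment (about x = -53, y = +38 mm in the tray's frame), 57 mm high, 48 mm across the ball. Origin: centre of its foot; z up when standing.
- knob_c: Loose steel door knob, about 0.09 kg, standing on its round 54 mm foot in the tray's rear right compartment (about x = +53, y = -38 mm in the tray's frame), 57 mm high, 48 mm across the ball. Origin: centre of its foot; z up when standing.
- knob_d: Loose brass door knob, about 0.09 kg, standing on its round 54 mm foot in the tray's rear left compartment (about x = +53, y = +38 mm in the tray's frame), 57 mm high, 48 mm across the ball. Origin: centre of its foot; z up when standing.
- spray_can: Bystander: black spray can with a pink band, 60 mm across, 130 mm high, standing loose on the counter beyond the work. Origin: centre of its underside.
- paint_tin: Bystander: paint tin with a blue band, 80 mm across, 90 mm high, standing loose beyond the work. Origin: centre of its underside.
- carton: Bystander: cardboard box 70 x 100 x 50 mm with a pink label, lying loose beyond the work. Origin: centre of its underside.
- tape_roll: Bystander: grey tape roll, 80 mm across, 40 mm high, lying loose on the counter between the robot and the case. Origin: centre of its underside.
There are look-alikes about, which are no part of the job. Leave any green look-alike of the knob_a alone. What is shaped like the knob_b but green is not meant.

How it is judged:
On the way, in this order (a step that is already met when the one before it is completed fails the run):
1. the loaded tray is fully home in the case (front plate within 12 mm of the case's front) (x of tray in the frame of case between -0.027 and 0 m and y of tray in the frame of case between -0.012 and 0.012 m and angle between the x axis of tray and the x axis of case, either way round below 0.12 rad and angle between tray's own z axis and vertical below 0.08 rad and distance between each of knob_a, knob_b, knob_c, knob_d and tray below 0.1 m and angle between each of knob_a, knob_b, knob_c, knob_d's own z axis and vertical below 0.5 rad), for 0.2 s.
2. the lid is lifted and held at 60 degrees by the fingers, the tray still home (x of tray in the frame of case between -0.027 and 0 m and y of tray in the frame of case between -0.012 and 0.012 m and angle between the x axis of tray and the x axis of case, either way round below 0.12 rad and angle between tray's own z axis and vertical below 0.08 rad and value of joint lid between 0.908 and 1.187 rad and velocity of joint lid between -0.08 and 0.08 rad/s and contact force between the fingers and case above 0.4 N), for 0.3 s.
At the end, for the whole second after the job is handed in: Ends with the fingers holding the lid still, 60 +/- 8 degrees open; the tray is home (front plate within 12 mm of the case's front edges, within 7 degrees of square), its four knobs standing in it; bystanders upright and within 30 mm of their start (all of step 2 and distance between each of knob_a, knob_b, knob_c, knob_d and tray below 0.1 m and angle between each of knob_a, knob_b, knob_c, knob_d's own z axis and vertical below 0.5 rad); the arm keeps its last pose, push and grip.
It fails at once if a door knob tips over or leaves the tray (angle between any of knob_a, knob_b, knob_c, knob_d's own z axis and vertical above 0.6 rad or distance between any of knob_a, knob_b, knob_c, knob_d and tray above 0.12 m).
It fails at once if a bystander (spray can, paint tin, carton, tape roll) is shoved more than 30 mm or knocked over (distance of any of spray_can, paint_tin, carton, tape_roll from where it was at the start of the episode above 0.03 m or angle between any of spray_can, paint_tin, carton, tape_roll's own z axis and vertical above 0.35 rad).
It also fails if it takes over 64 s, if anything falls off the work surface, if the arm or the gripper's body presses on something with over 40 N, if the wrist force passes 120 N, or if a joint passes its speed limit or range.

## Working session

There is one attempt and no reset: what is moved stays moved. The work goes in short steps, Python scripts to look and compute and a shell command to move; the robot and the scene stay as the last step left them, time stands still between calls to the robot, and variables do not carry over. Pictures are saved under pics/ and viewed, at most 10 in all, crops included, and the job is handed in when it is done.

```bash
mkdir -p pics; cat > h.py <<'E'
import numpy as np, cv2
from rig import telemetry, viewer, hand_in
from scipy.spatial.transform import Rotation as R
def cam(n):
    i=viewer.camera_info(n); return np.array(i["intrinsics"],float),cv2.Rodrigues(np.array(i["rvec"],float))[0],np.array(i["tvec"],float).reshape(3)
def proj(n,P):
    K,Rm,t=cam(n); p=(np.atleast_2d(P)@Rm.T+t)@K.T; return p[:,:2]/p[:,2:]
def ray(n,uv,z):
    K,Rm,t=cam(n); d=Rm.T@np.linalg.solve(K,[uv[0],uv[1],1.]); c=-Rm.T@t; return c+d*(z-c[2])/d[2]
E
python3 - <<'E'
from h import *
a=viewer.camera("top");b=viewer.camera("side")
cv2.imwrite("pics/top.png",a);cv2.imwrite("pics/side.png",b)
for n in("top","side"):
    K,Rm,t=cam(n);print(n,(-Rm.T@t).round(3),K[0,0])
    for th in("case","lid_handle","tray","tray_grip","knob_a","tape_roll"):
        print(th,[(x["bbox"],round(x["p"],2)) for x in viewer.recognise(n,th)])
o=telemetry.get_obs();print(o["time"],o["position"],o["tool_rot"])
E
```

```text
top [ 0.377 -0.016  1.479] 465.91388110873606
case [([135.1, 165.2, 96.0, 70.1], 0.57), ([277.3, 180.8, 89.8, 67.9], 0.55), ([284.6, 186.6, 19.1, 19.3], 0.27)]
lid_handle [([141.2, 164.9, 87.2, 74.6], 0.55)]
tray [([276.1, 179.4, 90.1, 67.2], 0.77)]
tray_grip [([276.3, 179.7, 93.6, 64.4], 0.96)]
knob_a [([195.3, 99.3, 21.2, 28.3], 0.74), ([323.0, 194.6, 15.9, 14.5], 0.68), ([289.4, 211.4, 19.0, 16.2], 0.66), ([284.2, 188.5, 20.4, 12.2], 0.59), ([322.0, 263.8, 21.0, 12.8], 0.58), ([329.9, 153.5, 12.3, 17.2], 0.56), ([317.8, 221.7, 18.6, 12.6], 0.55)]
tape_roll [([173.2, 252.3, 24.1, 24.6], 0.92)]
side [ 0.515 -0.668  0.855] 399.2361669386109
case [([204.1, 114.2, 80.9, 85.7], 0.84)]
lid_handle [([206.4, 110.9, 77.0, 63.0], 0.96)]
tray [([204.5, 111.8, 80.6, 86.2], 0.3), ([168.5, 146.6, 27.4, 27.0], 0.22)]
tray_grip [([184.4, 238.1, 86.0, 110.0], 0.64), ([203.0, 116.1, 77.8, 63.5], 0.26)]
knob_a [([201.6, 285.6, 26.3, 25.4], 0.95), ([236.1, 285.0, 22.8, 35.8], 0.88), ([291.9, 293.6, 22.8, 30.3], 0.84), ([141.6, 287.2, 27.1, 28.2], 0.77), ([214.2, 246.1, 21.5, 30.3], 0.74), ([241.5, 243.1, 23.8, 30.4], 0.59)]
tape_roll [([166.5, 147.0, 31.4, 27.8], 0.85), ([202.7, 113.8, 79.0, 65.4], 0.29)]
0.7 [0.17856354 0.5989288  0.24156989] [1.44389466e-01 9.89520936e-01 8.34407446e-06 8.30589820e-07]
```

```bash
python3 - <<'E'
from h import *
a=cv2.imread("pics/top.png")[140:290,110:380];cv2.imwrite("pics/topc.png",cv2.resize(a,(800,444),interpolation=cv2.INTER_CUBIC))
a=cv2.imread("pics/side.png")[90:370,120:350];cv2.imwrite("pics/sidec.png",cv2.resize(a,None,fx=2.14,fy=2.14,interpolation=cv2.INTER_CUBIC))
E
```

```text
(no output)
```

View pics/topc.png

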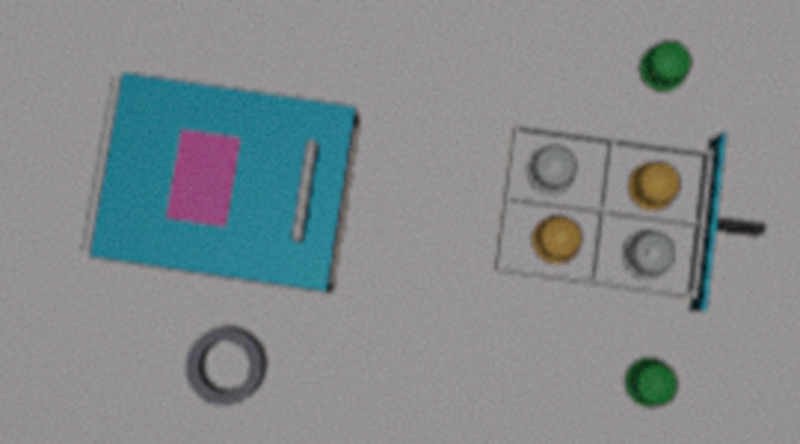

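View pics/sidec.png

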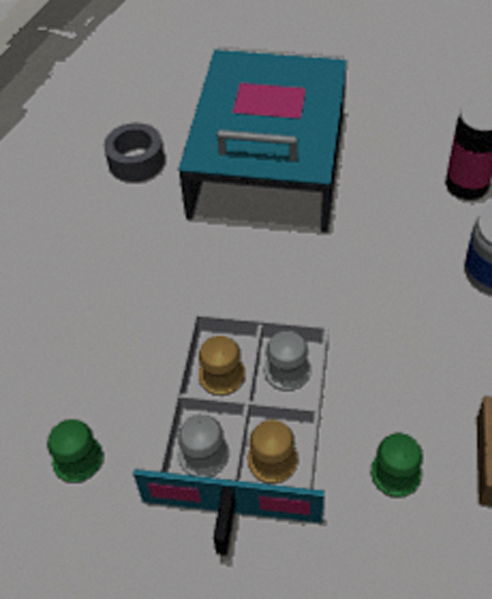

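The top crop shows the case lid, with corners at (122,73), (357,106), (330,291) and (91,257) and the handle at (305,190). It also shows the tray with two brass and two steel knobs and a fin at (742,227). Two green look-alikes stand outside the tray at (665,65) and (652,382), and the tape roll is at (227,365). The side crop agrees: the open case front faces the tray, and the fin is at (225,520).

Things that could be taken for the target:
- **Knobs:** only the four brass or steel ones in the tray are meant, not the two green ones.
- **Grip:** the black fin is unique, at top full-image pixel (360,217).
- **Handle:** the bow on the teal lid, at (213,204).

Next I fit the poses.

```bash
cat >> h.py <<'E'
from scipy.optimize import least_squares
def W(p,L): 
    c,s=np.cos(p[2]),np.sin(p[2]); L=np.atleast_2d(np.array(L,float))/1000
    return np.c_[p[0]+c*L[:,0]-s*L[:,1],p[1]+s*L[:,0]+c*L[:,1],L[:,2]]
def fit(obs,p0):  # obs: (cam, local pt mm, pixel)
    f=lambda p:np.concatenate([(proj(n,W(p,l))[0]-np.array(u))*(1) for n,l,u in obs])
    r=least_squares(f,p0,loss="soft_l1"); return r.x,r.fun.reshape(-1,2).round(1)
E
python3 - <<'E'
from h import *
T=lambda u,v:(110+u/2.963-.33,140+v/2.963-.33); S=lambda u,v:(120+u/2.14-.27,90+v/2.14-.27)
a=cv2.imread("pics/top.png");hsv=cv2.cvtColor(a,cv2.COLOR_BGR2HSV)
m=cv2.inRange(hsv,(80,90,60),(105,255,255));m[:,270:]=0
m=cv2.morphologyEx(m,cv2.MORPH_CLOSE,np.ones((25,25)))
r=cv2.minAreaRect(max(cv2.findContours(m,0,2)[0],key=cv2.contourArea));c=ray("top",r[0],.097);print("lid rect",r,c)
lc=[("top",(120,-95,97),T(122,73)),("top",(-120,-95,97),T(357,106)),("top",(-120,95,97),T(330,291)),("top",(120,95,97),T(91,257)),
 ("side",(120,95,97),S(217,49)),("side",(120,-95,97),S(347,60)),("side",(-120,-95,97),S(332,184)),("side",(-120,95,97),S(181,171)),("top",(-85,45,128),T(298,240)),("top",(-85,-45,128),T(313,143))]
tc=[("top",(105,-78,35),T(514,128)),("top",(105,78,35),T(497,270)),("top",(-105,-78,35),T(708,153)),("top",(-105,78,35),T(689,296)),("top",(-162,0,65),T(765,229)),
 ("side",(105,78,35),S(197,317)),("side",(105,-78,35),S(328,328)),("side",(-111,93,70),S(136,472)),("side",(-111,-93,70),S(323,494)),("side",(-111,93,0),S(143,500)),("side",(-111,-93,0),S(321,521))]
y0=np.pi/2
C,e=fit(lc,[.4,.3,y0]);print("case",C.round(4),e.tolist())
for nn in("top","side"):print(nn,fit([o for o in lc if o[0]==nn],C)[0].round(4))
t,e=fit(tc,[.3,0,y0]);print("tray",t.round(4),e.tolist())
for nn in("top","side"):print(nn,fit([o for o in tc if o[0]==nn],t)[0].round(4))
E
```

```text
lid rect ((184.92666625976562, 200.98899841308594), (81.24112701416016, 62.99524688720703), 8.53076457977295) [0.51159591 0.17753876 0.097     ]
case [0.5133 0.1761 1.4117] [[0.1, -0.7], [-0.1, -0.7], [-0.5, 0.0], [-0.3, 0.0], [-1.5, 0.6], [0.2, 0.1], [-0.1, 0.2], [-1.1, -0.0], [0.2, -1.8], [-0.1, 0.3]]
top [0.5121 0.1757 1.4128]
side [0.5152 0.177  1.4084]
tray [ 0.4815 -0.2108  1.4122] [[-0.4, -1.9], [-1.3, -0.3], [0.6, -1.0], [1.3, 0.5], [-0.8, 0.1], [-1.1, -2.8], [0.1, -1.6], [-1.6, -0.0], [0.4, 0.3], [-0.4, 0.6], [0.5, 1.0]]
top [ 0.4798 -0.2116  1.4211]
side [ 0.4822 -0.2107  1.4087]
```

```bash
python3 - <<'E'
from h import *
C=[.5125,.1765,1.413];t=[.4812,-.2112,1.414]
LC=[(120,-95,97),(-120,-95,97),(-120,95,97),(120,95,97)];HB=[(-85,45,128),(-85,-45,128)]
LT=[(105,-78,35),(-105,-78,35),(-105,78,35),(105,78,35)];PL=[(-111,93,70),(-111,-93,70)];F=[(-111,0,65),(-162,0,65)]
out=[]
for n,(x0,y0,x1,y1),k in(("top",(110,150,380,270),2.96),("side",(180,100,300,350),0)):
    k=k or 355/120
    k=2.96 if n=="top" else 2.0
    im=cv2.resize(cv2.imread(f"pics/{n}.png")[y0:y1,x0:x1],None,fx=k,fy=k,interpolation=cv2.INTER_CUBIC)
    for p,ls,cl in((C,[LC,HB],1),(t,[LT,PL,F],1)):
        for l in ls:
            q=((proj(n,W(p,l))-[x0,y0]+.5)*k).astype(int);cv2.polylines(im,[q.reshape(-1,1,2)],len(l)>2,(0,0,255),1)
    cv2.imwrite(f"pics/ov_{n}.png",im)
a=cv2.imread("pics/ov_top.png");b=cv2.imread("pics/ov_side.png")
b1,b2=b[:240],b[240:]
bb=np.hstack([b1[:, :],b2[:240]]);bb=bb[:,:a.shape[1]]
cv=np.zeros((a.shape[0]+240,a.shape[1],3),np.uint8);cv[:a.shape[0]]=a;cv[a.shape[0]:,:bb.shape[1]]=bb
print(cv.shape);cv2.imwrite("pics/ov.png",cv)
# tool targets
def cmd(target,yaw_x,o):
    q=R.from_quat(o["tool_rot"]);d=q.inv().apply(np.array(target)-o["position"])*1000
    x=q.apply([1,0,0]);y=q.apply([0,1,0]);return d.round(1),np.degrees(np.arctan2(x[1],x[0])).round(2)
o=telemetry.get_obs()
g=W(t,(-147,0,52))[0];print("grip",g,cmd(g,0,o),o["q"],[np.degrees(v) for v in(C[2],t[2])])
E
```

```text
(595, 799, 3)
grip [ 0.45824527 -0.3563967   0.052     ] (array([-541. , -835.6,  189.6]), np.float64(163.4)) [ 1.10249400e+00  5.27471782e-01  1.43268703e+00  4.03007309e-06
  1.18141749e+00 -1.78511969e-01] [np.float64(80.95893645198532), np.float64(81.0162322314984)]
```

View pics/ov.png

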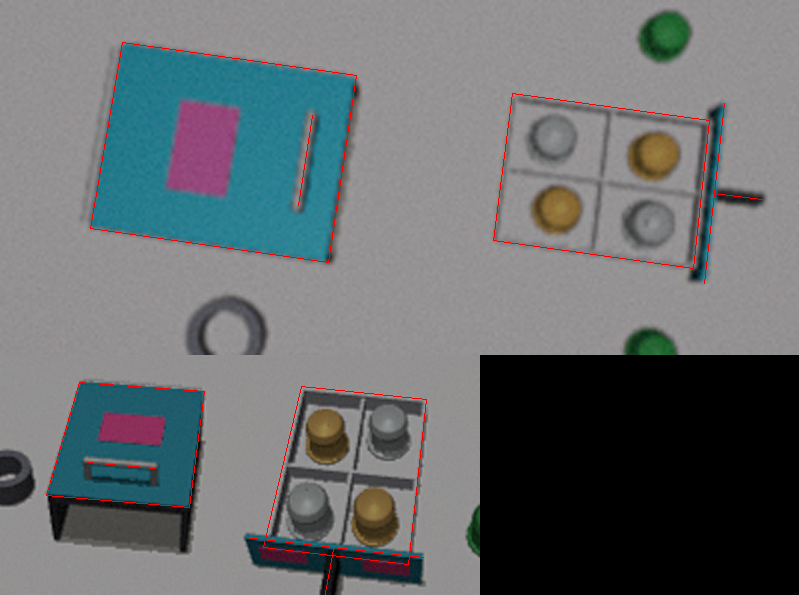

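The overlay fits the case to within about 1 px and the tray to within about 2 px. The fin at (740,197) is the right one. I'll travel high around to the tray side.

```bash
cat > d.py <<'E'
import sys;from h import *
# d.py x y z yaw_x_deg : shift in tool axes mm and roll deg to get there
v=list(map(float,sys.argv[1:5]));o=telemetry.get_obs();q=R.from_quat(o["tool_rot"])
x=q.apply([1,0,0]);yw=np.degrees(np.arctan2(x[1],x[0]))
print("t",round(o["time"],2),"pos",o["position"].round(4) if hasattr(o["position"],"round") else o["position"],"yaw",round(yw,2),"d",(q.inv().apply(np.array(v[:3])-o["position"])*1000).round(1),"roll",round((yw-v[3]+180)%360-180,2),"F",np.round(o["ft_force"],1),"w",round(o["grip_width"],4),"q6",round(o["q"][5],2))
E
python3 -m creep '[{"translation":[-40,-23,0],"roll":0,"gripper":60},{"translation":[-75,-42,0],"roll":0,"gripper":60},{"translation":[-110,-62,0],"roll":0,"gripper":60},{"translation":[-145,-82,0],"roll":0,"gripper":60},{"translation":[-180,-102,0],"roll":0,"gripper":60}]' 20
python3 -m creep '[{"translation":[-35,-20,0],"roll":0,"gripper":60},{"translation":[-70,-40,0],"roll":0,"gripper":60},{"translation":[-100,-56,0],"roll":0,"gripper":60},{"translation":[-120,-68,0],"roll":0,"gripper":60}]'
python3 -m creep '[{"translation":[-13,-37,0],"roll":0,"gripper":60},{"translation":[-26,-74,0],"roll":0,"gripper":60},{"translation":[-39,-111,0],"roll":0,"gripper":60},{"translation":[-52,-148,0],"roll":0,"gripper":60},{"translation":[-65,-185,0],"roll":0,"gripper":60}]'
python3 -m creep '[{"translation":[-13,-37,0],"roll":0,"gripper":60},{"translation":[-26,-74,0],"roll":0,"gripper":60},{"translation":[-39,-111,0],"roll":0,"gripper":60},{"translation":[-52,-148,0],"roll":0,"gripper":60},{"translation":[-65,-185,0],"roll":0,"gripper":60}]'
python3 d.py .4582 -.3564 .15 81
```

```text
time: 1.12
position: [0.3229, 0.4483, 0.2417]
tool_rot: [0.144, 0.99, 0.0, 0.0]
ft_force: [0.9, 0.0, 0.5]
grip_width: 0.0635
grip_force: 0.0
time: 1.45
position: [0.42, 0.348, 0.2419]
tool_rot: [0.146, 0.989, 0.0, 0.001]
ft_force: [-0.4, 0.7, -0.2]
grip_width: 0.0599
grip_force: 0.0
time: 1.87
position: [0.4268, 0.1528, 0.2418]
tool_rot: [0.144, 0.99, 0.0, 0.0]
ft_force: [1.6, 0.0, -0.1]
grip_width: 0.06
grip_force: 0.0
time: 2.28
position: [0.4362, -0.0434, 0.2419]
tool_rot: [0.144, 0.99, -0.0, 0.001]
ft_force: [1.7, -0.1, -0.5]
grip_width: 0.06
grip_force: 0.0
t 2.28 pos [ 0.4362 -0.0434  0.2419] yaw 163.39 d [-110.5 -293.7   92. ] roll 82.39 F [ 1.7 -0.1 -0.5] w 0.06 q6 -1.64
```

```bash

python3 -m creep '[{"translation":[-14,-37,0],"roll":7,"gripper":60},{"translation":[-28,-74,0],"roll":14,"gripper":60},{"translation":[-42,-111,0],"roll":21,"gripper":60},{"translation":[-56,-148,0],"roll":28,"gripper":60},{"translation":[-70,-185,0],"roll":35,"gripper":60}]'
python3 d.py .4582 -.3564 .15 81
python3 -m creep '[{"translation":[0,0,0],"roll":7,"gripper":60},{"translation":[0,0,0],"roll":14,"gripper":60},{"translation":[0,0,0],"roll":21,"gripper":60},{"translation":[0,0,0],"roll":28,"gripper":60},{"translation":[0,0,0],"roll":35,"gripper":60}]'
python3 -m creep '[{"translation":[0,0,0],"roll":7,"gripper":60},{"translation":[0,0,0],"roll":12.4,"gripper":60},{"translation":[0,0,0],"roll":12.4,"gripper":60}]'
python3 d.py .4582 -.3564 .15 81
```

```text
time: 2.7
position: [0.4503, -0.2409, 0.2418]
tool_rot: [0.438, 0.899, 0.0, 0.0]
ft_force: [0.1, 0.3, -0.7]
grip_width: 0.0601
grip_force: 0.0
t 2.7 pos [ 0.4503 -0.2409  0.2418] yaw 128.02 d [-95.8 -65.   91.9] roll 47.02 F [ 0.1  0.3 -0.7] w 0.0601 q6 -1.37
time: 3.12
position: [0.4505, -0.239, 0.2416]
tool_rot: [0.688, 0.725, 0.0, 0.0]
ft_force: [0.2, 1.2, -0.4]
grip_width: 0.0603
grip_force: 0.0
time: 3.37
position: [0.4506, -0.2388, 0.2417]
tool_rot: [0.761, 0.649, 0.0, 0.0]
ft_force: [-0.3, 1.2, 0.4]
grip_width: 0.06
grip_force: 0.0
t 3.37 pos [ 0.4506 -0.2388  0.2417] yaw 80.9 d [-114.9   26.    91.8] roll -0.1 F [-0.3  1.2  0.4] w 0.06 q6 -0.55
```

```bash

python3 -m creep '[{"translation":[-40,9,0],"roll":0,"gripper":60},{"translation":[-80,18,0],"roll":0,"gripper":60},{"translation":[-115,26,0],"roll":0,"gripper":60},{"translation":[-115,26,30],"roll":0,"gripper":60},{"translation":[-115,26,60],"roll":0,"gripper":60}]'
python3 -m creep '[{"translation":[0,0,30],"roll":0,"gripper":60},{"translation":[0,0,60],"roll":0,"gripper":60},{"translation":[0,0,90],"roll":0,"gripper":60},{"translation":[0,0,115],"roll":0,"gripper":60},{"translation":[0,0,130],"roll":0,"gripper":60}]'
python3 d.py .4582 -.3564 .052 81
python3 - <<'E'
from h import *
a=viewer.camera("side");b=viewer.camera("top")
a=cv2.resize(a[200:384,100:330],(800,600)[::1] if 0 else (690,552),interpolation=cv2.INTER_CUBIC);cv2.imwrite("pics/pre.png",a)
E
```

```text
time: 3.78
position: [0.4597, -0.3607, 0.1828]
tool_rot: [0.76, 0.649, -0.0, 0.004]
ft_force: [-0.4, 0.4, -0.1]
grip_width: 0.0604
grip_force: 0.0
time: 4.2
position: [0.4572, -0.3553, 0.0487]
tool_rot: [0.76, 0.65, -0.0, -0.002]
ft_force: [-0.1, -0.4, 1.3]
grip_width: 0.06
grip_force: 0.0
t 4.2 pos [ 0.4572 -0.3553  0.0487] yaw 81.15 d [-0.9  1.2 -3.3] roll 0.15 F [-0.1 -0.4  1.3] w 0.06 q6 -0.7
```

View pics/pre.png

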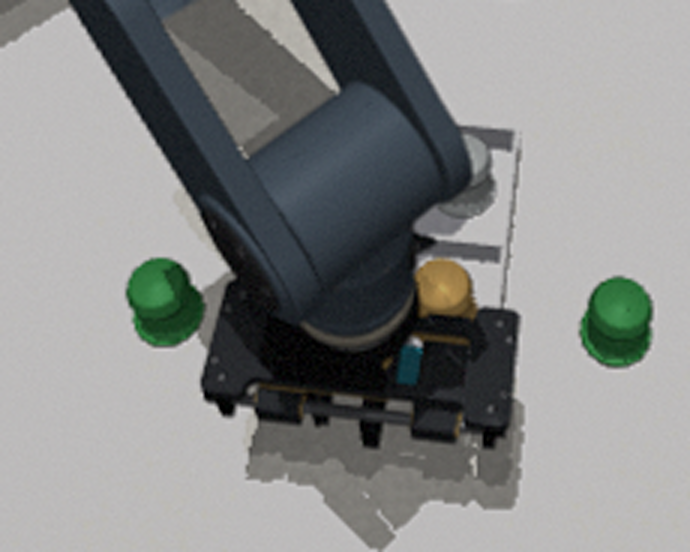

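The view shows the fin at (372,420) between the two open fingers, with the plate untouched and both green knobs clear. I'll close the fingers.

```bash

python3 -m creep '[{"translation":[0,0,-2],"roll":0,"gripper":25},{"translation":[0,0,-2],"roll":0,"gripper":25},{"translation":[0,0,-2],"roll":0,"gripper":14},{"translation":[0,0,-2],"roll":0,"gripper":8},{"translation":[0,0,-2],"roll":0,"gripper":4}]' 30
python3 -m creep '[{"translation":[0,0,0],"roll":0,"gripper":4},{"translation":[0,0,0],"roll":0,"gripper":4},{"translation":[0,0,0],"roll":0,"gripper":4}]'
python3 - <<'E'
from h import *
C=[.5125,.1765,1.413];o=telemetry.get_obs();q=R.from_quat(o["tool_rot"])
yw=np.degrees(np.arctan2(*q.apply([1,0,0])[1::-1]));print(o["position"],yw,o["grip_width"],o["ft_force"])
p=o["position"];c,s=np.cos(C[2]),np.sin(C[2]);d=np.array(p[:2])-C[:2]
print("tcp in case mm",1000*(c*d[0]+s*d[1]),1000*(-s*d[0]+c*d[1]))
a=viewer.camera("top");cv2.imwrite("pics/top2.png",a)
E
```

```text
time: 4.72
position: [0.4587, -0.3569, 0.0548]
tool_rot: [0.76, 0.65, 0.0, 0.001]
ft_force: [-0.2, 0.1, 0.5]
grip_width: 0.0345
grip_force: 0.0
time: 4.97
position: [0.4583, -0.3564, 0.0538]
tool_rot: [0.76, 0.649, 0.0, 0.0]
ft_force: [-0.4, 0.4, -0.4]
grip_width: 0.015
grip_force: 0.0
[ 0.45826892 -0.35640633  0.05378924] 81.00206850227733 0.014972890406667686 [-0.36982104  0.39744114 -0.37225374]
tcp in case mm -534.8074865239382 -30.184808944747093
```

```bash

python3 -m creep '[{"translation":[0,0,0],"roll":0,"gripper":4},{"translation":[0,0,0],"roll":0,"gripper":4},{"translation":[0,0,0],"roll":0,"gripper":4},{"translation":[0,0,0],"roll":0,"gripper":4}]'
python3 -m creep '[{"translation":[3,-1,0],"roll":0,"gripper":4},{"translation":[9,-4,0],"roll":0,"gripper":4},{"translation":[17,-8,0],"roll":0,"gripper":4},{"translation":[25,-12,0],"roll":0,"gripper":4},{"translation":[33,-16,0],"roll":0,"gripper":4}]'
python3 -m creep '[{"translation":[8,-4,0],"roll":0,"gripper":4},{"translation":[17,-8,0],"roll":0,"gripper":4},{"translation":[26,-11,0],"roll":0,"gripper":4},{"translation":[34,-13,0],"roll":0,"gripper":4},{"translation":[42,-14,0],"roll":0,"gripper":4}]'
python3 -m creep '[{"translation":[8,0,0],"roll":0,"gripper":4},{"translation":[16,0,0],"roll":0,"gripper":4},{"translation":[24,0,0],"roll":0,"gripper":4},{"translation":[30,0,0],"roll":0,"gripper":4},{"translation":[33,0,0],"roll":0,"gripper":4}]'
python3 - <<'E'
from h import *
C=[.5125,.1765,1.413];o=telemetry.get_obs();q=R.from_quat(o["tool_rot"])
yw=np.degrees(np.arctan2(*q.apply([1,0,0])[1::-1]));print(yw,o["grip_width"])
p=o["position"];c,s=np.cos(C[2]),np.sin(C[2]);d=np.array(p[:2])-C[:2]
T=1000*(c*d[0]+s*d[1]),1000*(-s*d[0]+c*d[1]);print("tcp in case mm",T)
tp=W(C,(T[0]+147,T[1],0))[0];tp[2]=np.radians(yw)
x0,y0,x1,y1=120,150,360,260;k=3.3
im=viewer.camera("top");im=cv2.resize(im[y0:y1,x0:x1],None,fx=k,fy=k,interpolation=cv2.INTER_CUBIC)
for P,l in((C,[(120,-95,97),(-120,-95,97),(-120,95,97),(120,95,97)]),(tp,[(105,-78,35),(-105,-78,35),(-105,78,35),(105,78,35)])):
    cv2.polylines(im,[((proj("top",W(P,l))-[x0,y0]+.5)*k).astype(int).reshape(-1,1,2)],True,(0,0,255),1)
cv2.imwrite("pics/mouth.png",im)
E
```

```text
time: 5.35
position: [0.4582, -0.3563, 0.0537]
tool_rot: [0.76, 0.65, -0.0, -0.0]
ft_force: [-1.3, 0.2, 3.2]
grip_width: 0.0119
grip_force: 30.0
time: 5.77
position: [0.448, -0.3214, 0.0537]
tool_rot: [0.761, 0.649, 0.0, 0.001]
ft_force: [1.2, -3.9, -2.2]
grip_width: 0.0117
grip_force: 30.1
time: 6.18
position: [0.44, -0.2768, 0.0537]
tool_rot: [0.76, 0.65, -0.0, 0.0]
ft_force: [-0.2, -5.6, 0.5]
grip_width: 0.0111
grip_force: 30.0
time: 6.6
position: [0.4453, -0.244, 0.0537]
tool_rot: [0.76, 0.65, -0.0, -0.0]
ft_force: [-1.9, -6.1, 1.1]
grip_width: 0.012
grip_force: 30.0
81.10361035677995 0.011987271954983244
tcp in case mm (np.float64(-425.8311620003407), np.float64(0.3102719506659912))
```

View pics/mouth.png

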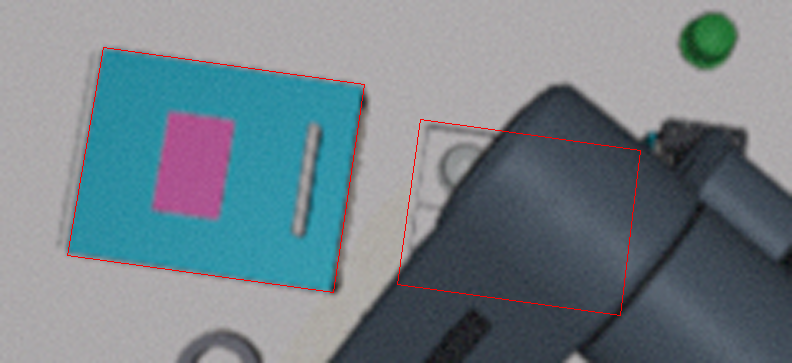

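The top view shows the tray's rear corner at about (427,126), against a predicted (420,120), so it may sit a few mm towards case +y. I'll look closer in both views before it goes in.

```bash
python3 - <<'E'
from h import *
C=[.5125,.1765,1.413];tp=[*W(C,(-279,0.3,0))[0][:2],np.radians(81.05)]
o=[]
for n,(x0,y0,x1,y1),k in(("top",(240,175,320,255),5),("side",(195,100,295,300),3)):
    im=viewer.camera(n);im=cv2.resize(im[y0:y1,x0:x1],None,fx=k,fy=k,interpolation=cv2.INTER_CUBIC)
    for P,l in((C,[(120,-95,97),(-120,-95,97),(-120,95,97),(120,95,97)]),(C,[(-120,-95,90),(-120,-95,0)]),(C,[(-120,95,90),(-120,95,0)]),(tp,[(105,-78,35),(-105,-78,35),(-105,78,35),(105,78,35)])):
        cv2.polylines(im,[((proj(n,W(P,l))-[x0,y0]+.5)*k).astype(int).reshape(-1,1,2)],True,(0,0,255),1)
    o.append(im)
h=600;o=[np.vstack([i,np.zeros((h-len(i),i.shape[1],3),np.uint8)]) for i in o]
cv2.imwrite("pics/mouth2.png",np.hstack(o))
E
```

```text
(no output)
```

View pics/mouth2.png

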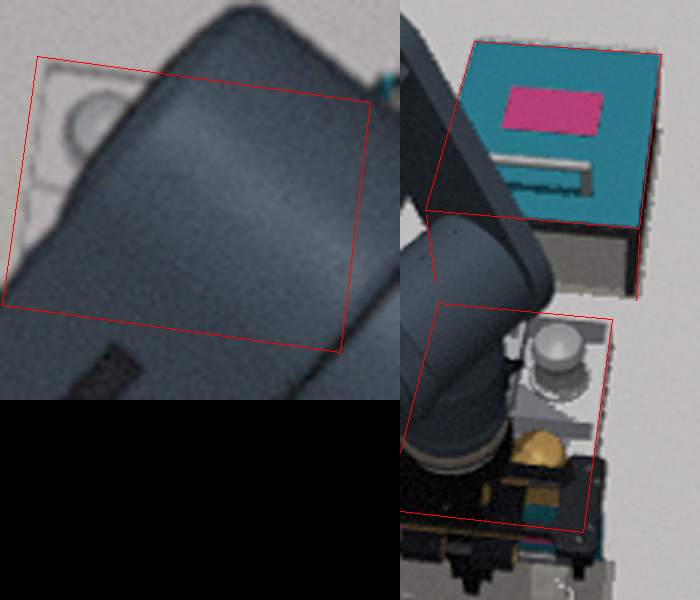

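Both views show the tray about 4 mm towards case +y, parallel to the case, and about 6 mm behind the prediction. I'll shift it 3 mm towards case -y and go in slowly.

```bash

python3 -m creep '[{"translation":[6,1,0],"roll":0,"gripper":4},{"translation":[14,2,0],"roll":0,"gripper":4},{"translation":[22,3,0],"roll":0,"gripper":4},{"translation":[30,3,0],"roll":0,"gripper":4},{"translation":[38,3,0],"roll":0,"gripper":4}]'
python3 -m creep '[{"translation":[8,0,0],"roll":0,"gripper":4},{"translation":[16,0,0],"roll":0,"gripper":4},{"translation":[24,0,0],"roll":0,"gripper":4},{"translation":[32,0,0],"roll":0,"gripper":4},{"translation":[40,0,0],"roll":0,"gripper":4}]'
python3 d.py .4870 .0165 .0537 80.96
```

```text
time: 7.17
position: [0.4546, -0.2086, 0.0537]
tool_rot: [0.76, 0.65, -0.0, 0.001]
ft_force: [-1.6, -6.1, 2.4]
grip_width: 0.0115
grip_force: 30.0
time: 7.58
position: [0.4608, -0.169, 0.0537]
tool_rot: [0.76, 0.65, -0.0, 0.001]
ft_force: [-0.2, -6.8, 1.9]
grip_width: 0.0117
grip_force: 30.0
t 7.58 pos [ 0.4608 -0.169   0.0537] yaw 81.02 d [187.3  -3.1  -0.2] roll 0.06 F [-0.2 -6.8  1.9] w 0.0117 q6 -0.42
```

```bash

python3 -m creep '[{"translation":[8,0,0],"roll":0,"gripper":4},{"translation":[18,0,0],"roll":0,"gripper":4},{"translation":[28,0,0],"roll":0,"gripper":4},{"translation":[38,0,0],"roll":0,"gripper":4},{"translation":[48,0,0],"roll":0,"gripper":4}]'
python3 -m creep '[{"translation":[10,0,0],"roll":0,"gripper":4},{"translation":[20,0,0],"roll":0,"gripper":4},{"translation":[30,0,0],"roll":0,"gripper":4},{"translation":[40,0,0],"roll":0,"gripper":4},{"translation":[50,0,0],"roll":0,"gripper":4}]'
python3 -m creep '[{"translation":[10,0,0],"roll":0,"gripper":4},{"translation":[20,0,0],"roll":0,"gripper":4},{"translation":[30,0,0],"roll":0,"gripper":4},{"translation":[40,0,0],"roll":0,"gripper":4},{"translation":[48,0,0],"roll":0,"gripper":4}]'
python3 -m creep '[{"translation":[8,0,0],"roll":0,"gripper":4},{"translation":[15,0,0],"roll":0,"gripper":4},{"translation":[21,0,0],"roll":0,"gripper":4},{"translation":[26,0,0],"roll":0,"gripper":4},{"translation":[30,0,0],"roll":0,"gripper":4}]'
python3 d.py .4870 .0165 .0537 80.96
```

```text
time: 8.0
position: [0.4681, -0.1214, 0.0537]
tool_rot: [0.76, 0.65, -0.0, 0.0]
ft_force: [-1.4, -7.1, 3.0]
grip_width: 0.0114
grip_force: 30.0
time: 8.42
position: [0.4757, -0.0719, 0.0537]
tool_rot: [0.76, 0.65, -0.001, 0.0]
ft_force: [-0.1, -6.6, 3.6]
grip_width: 0.0116
grip_force: 30.0
time: 8.83
position: [0.4828, -0.0243, 0.0537]
tool_rot: [0.76, 0.65, -0.001, -0.0]
ft_force: [-1.6, -7.3, 5.0]
grip_width: 0.0115
grip_force: 30.0
time: 9.25
position: [0.4872, 0.0051, 0.0537]
tool_rot: [0.76, 0.65, -0.001, -0.0]
ft_force: [-0.3, -8.2, 4.4]
grip_width: 0.0118
grip_force: 30.0
t 9.25 pos [0.4872 0.0051 0.0537] yaw 81.07 d [11.3 -2.  -0.1] roll 0.11 F [-0.3 -8.2  4.4] w 0.0118 q6 -0.06
```

Nearly there. I'll press on in small steps until the plate touches.

```bash

python3 -m creep '[{"translation":[3,0,0],"roll":0,"gripper":4},{"translation":[6,0,0],"roll":0,"gripper":4},{"translation":[8,0,0],"roll":0,"gripper":4},{"translation":[10,0,0],"roll":0,"gripper":4},{"translation":[11,0,0],"roll":0,"gripper":4}]'
python3 -m creep '[{"translation":[1,0,0],"roll":0,"gripper":4},{"translation":[2,0,0],"roll":0,"gripper":4},{"translation":[3,0,0],"roll":0,"gripper":4},{"translation":[3,0,0],"roll":0,"gripper":4}]'
python3 d.py .4870 .0165 .0537 80.96
```

```text
time: 9.67
position: [0.4889, 0.0157, 0.0537]
tool_rot: [0.76, 0.65, -0.001, -0.0]
ft_force: [-1.6, -7.6, 4.5]
grip_width: 0.0114
grip_force: 30.0
time: 10.0
position: [0.4893, 0.0186, 0.0537]
tool_rot: [0.76, 0.65, -0.001, -0.0]
ft_force: [-1.3, -6.5, 4.4]
grip_width: 0.0117
grip_force: 30.0
t 10.0 pos [0.4893 0.0186 0.0537] yaw 81.04 d [-2.4 -1.9 -0. ] roll 0.08 F [-1.3 -6.5  4.4] w 0.0117 q6 -0.03
```

```bash

python3 -m creep '[{"translation":[1,0,0],"roll":0,"gripper":4},{"translation":[2,0,0],"roll":0,"gripper":4},{"translation":[3,0,0],"roll":0,"gripper":4},{"translation":[3,0,0],"roll":0,"gripper":4}]'
python3 -m creep '[{"translation":[1,0,0],"roll":0,"gripper":4},{"translation":[2,0,0],"roll":0,"gripper":4},{"translation":[3,0,0],"roll":0,"gripper":4},{"translation":[3,0,0],"roll":0,"gripper":4}]'
python3 d.py .4870 .0165 .0537 80.96
```

```text
time: 10.33
position: [0.4893, 0.0207, 0.0537]
tool_rot: [0.76, 0.65, -0.002, -0.0]
ft_force: [-3.2, -12.9, 5.9]
grip_width: 0.012
grip_force: 30.1
time: 10.67
position: [0.4893, 0.0209, 0.0536]
tool_rot: [0.759, 0.651, -0.004, 0.001]
ft_force: [-5.3, -27.1, 5.4]
grip_width: 0.0115
grip_force: 30.0
t 10.67 pos [0.4893 0.0209 0.0536] yaw 81.19 d [-4.7 -1.6 -0. ] roll 0.23 F [ -5.3 -27.1   5.4] w 0.0115 q6 -0.02
```

The force rises to 27 N with no further motion, so the plate is home. I'll relax the push, release and rise.

```bash

python3 -m creep '[{"translation":[-3,0,0],"roll":0,"gripper":4},{"translation":[-3,0,0],"roll":0,"gripper":20},{"translation":[-3,0,0],"roll":0,"gripper":50},{"translation":[-3,0,0],"roll":0,"gripper":60},{"translation":[-3,0,0],"roll":0,"gripper":60}]'
python3 -m creep '[{"translation":[-3,0,0],"roll":0,"gripper":60},{"translation":[-10,0,-20],"roll":0,"gripper":60},{"translation":[-20,0,-50],"roll":0,"gripper":60},{"translation":[-20,0,-85],"roll":0,"gripper":60},{"translation":[-20,0,-120],"roll":0,"gripper":60}]'
python3 -m creep '[{"translation":[-30,0,-20],"roll":-7,"gripper":60},{"translation":[-60,0,-20],"roll":-14,"gripper":60},{"translation":[-90,0,-20],"roll":-21,"gripper":60},{"translation":[-120,0,-20],"roll":-28,"gripper":60},{"translation":[-150,0,-20],"roll":-35,"gripper":60}]'
python3 - <<'E'
from h import *
C=[.5125,.1765,1.413];tp=[*W(C,(-15,0,0))[0][:2],C[2]]
o=[]
for n,(x0,y0,x1,y1),k in(("top",(125,155,285,275),3),("side",(190,100,305,270),3)):
    im=viewer.camera(n);im=cv2.resize(im[y0:y1,x0:x1],None,fx=k,fy=k,interpolation=cv2.INTER_CUBIC)
    for P,l in((C,[(-85,45,128),(-85,-45,128)]),(tp,[(-111,93,70),(-111,-93,70)]),(tp,[(-111,0,65),(-162,0,65)])):
        cv2.polylines(im,[((proj(n,W(P,l))-[x0,y0]+.5)*k).astype(int).reshape(-1,1,2)],True,(0,0,255),1)
    o.append(im)
h=510;o=[np.vstack([i,np.zeros((h-len(i),i.shape[1],3),np.uint8)])[:, :450] for i in o];o[1]=o[1][:,:345]
cv2.imwrite("pics/home.png",np.hstack(o))
print(W(C,(-85,0,128)))
E
python3 d.py .4990 .0926 .20 171
```

```text
time: 11.08
position: [0.49, 0.0229, 0.0532]
tool_rot: [0.76, 0.65, -0.001, -0.001]
ft_force: [-0.7, -0.3, 0.0]
grip_width: 0.0308
grip_force: 0.0
time: 11.5
position: [0.4867, 0.0024, 0.1742]
tool_rot: [0.761, 0.649, -0.001, -0.001]
ft_force: [0.5, 0.2, -0.8]
grip_width: 0.0582
grip_force: 0.0
time: 11.92
position: [0.4638, -0.146, 0.1938]
tool_rot: [0.528, 0.849, 0.0, -0.0]
ft_force: [0.9, 0.4, -0.8]
grip_width: 0.0596
grip_force: 0.0
[[0.4991429  0.09255604 0.128     ]]
t 12.02 pos [ 0.4646 -0.149   0.1937] yaw 115.7 d [202.8 135.8  -6.7] roll -55.3 F [0.3 0.2 0.8] w 0.0601 q6 -0.99
```

View pics/home.png

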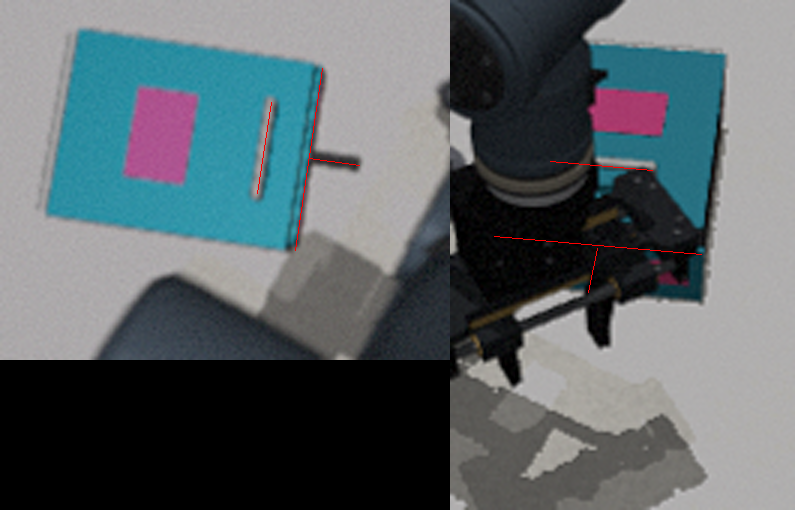

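The tray is home: the top view shows the fin at (335,161) and the plate line at (310,160), both on the prediction, and the handle at (264,150) also matches. Next, the handle.

```bash

python3 -m creep '[{"translation":[25,17,-6],"roll":-7,"gripper":60},{"translation":[50,34,-6],"roll":-14,"gripper":60},{"translation":[75,51,-6],"roll":-21,"gripper":60},{"translation":[100,68,-6],"roll":-28,"gripper":60},{"translation":[125,84,-6],"roll":-35,"gripper":60}]'
python3 -m creep '[{"translation":[0,0,0],"roll":-7,"gripper":60},{"translation":[0,0,0],"roll":-14,"gripper":60},{"translation":[0,0,0],"roll":-20.3,"gripper":60},{"translation":[0,0,0],"roll":-20.3,"gripper":60}]'
python3 d.py .4991 .0926 .20 171
```

```text
time: 12.43
position: [0.485, 0.0062, 0.1994]
tool_rot: [0.25, 0.968, 0.0, -0.001]
ft_force: [-0.3, -0.1, 0.0]
grip_width: 0.0598
grip_force: 0.0
time: 12.77
position: [0.4849, 0.0053, 0.1993]
tool_rot: [0.076, 0.997, 0.0, -0.001]
ft_force: [0.8, -0.6, -0.2]
grip_width: 0.06
grip_force: 0.0
t 12.77 pos [0.4849 0.0053 0.1993] yaw 171.25 d [-0.7 88.5 -0.7] roll 0.25 F [ 0.8 -0.6 -0.2] w 0.06 q6 -1.64
```

```bash

python3 -m creep '[{"translation":[0,30,0],"roll":0,"gripper":60},{"translation":[-0.5,60,0],"roll":0,"gripper":60},{"translation":[-0.5,80,0],"roll":0,"gripper":60},{"translation":[-0.5,88,0],"roll":0,"gripper":60},{"translation":[-0.5,88,10],"roll":0,"gripper":60}]'
python3 d.py .4991 .0926 .128 171
python3 -m creep '[{"translation":[0,0,20],"roll":0,"gripper":60},{"translation":[0,0,40],"roll":0,"gripper":60},{"translation":[0,0,55],"roll":0,"gripper":60},{"translation":[0,0,62],"roll":0,"gripper":60},{"translation":[0,0,62],"roll":0,"gripper":50}]'
python3 d.py .4991 .0926 .128 171
```

```text
time: 13.18
position: [0.5006, 0.0926, 0.1907]
tool_rot: [0.077, 0.997, 0.0, 0.002]
ft_force: [1.0, -0.5, 0.5]
grip_width: 0.0599
grip_force: 0.0
t 13.18 pos [0.5006 0.0926 0.1907] yaw 171.12 d [ 1.7 -0.3 62.7] roll 0.12 F [ 1.  -0.5  0.5] w 0.0599 q6 -1.45
time: 13.6
position: [0.4983, 0.0905, 0.126]
tool_rot: [0.078, 0.997, -0.0, -0.002]
ft_force: [0.1, 0.5, 0.7]
grip_width: 0.0577
grip_force: 0.0
t 13.6 pos [0.4983 0.0905 0.126 ] yaw 171.01 d [-0.5  2.2 -2. ] roll 0.01 F [0.1 0.5 0.7] w 0.0577 q6 -1.45
```

```bash

python3 -m creep '[{"translation":[0,0,0],"roll":0,"gripper":5},{"translation":[0,0,0],"roll":0,"gripper":5},{"translation":[0,0,0],"roll":0,"gripper":5},{"translation":[0,0,0],"roll":0,"gripper":5},{"translation":[0,0,0],"roll":0,"gripper":5}]' 15
python3 -m creep '[{"translation":[0,0,0],"roll":0,"gripper":5},{"translation":[0,0,0],"roll":0,"gripper":5},{"translation":[0,0,0],"roll":0,"gripper":5},{"translation":[0,0,0],"roll":0,"gripper":5},{"translation":[0,0,0],"roll":0,"gripper":5}]'
python3 -m creep '[{"translation":[0,0,0],"roll":0,"gripper":5},{"translation":[0,0,0],"roll":0,"gripper":5}]'
python3 d.py .4991 .0926 .128 171
python3 - <<'E'
import numpy as np
# arc relative to shut grip, tool frame: y=+case x, z down; bar=hinge+205d+38n
for th in np.radians(np.arange(0,61,4)):
    x=-205*np.cos(th)+38*np.sin(th);z=205*np.sin(th)+38*np.cos(th);print(round(np.degrees(th)),round(x+205,1),round(-(z-38),1),end=" | ")
E
```

```text
time: 14.02
position: [0.5, 0.0907, 0.1282]
tool_rot: [0.078, 0.997, 0.0, 0.001]
ft_force: [0.1, 0.9, 0.2]
grip_width: 0.0282
grip_force: 0.0
time: 14.43
position: [0.5001, 0.0931, 0.1278]
tool_rot: [0.079, 0.997, 0.002, 0.001]
ft_force: [0.2, 9.9, 0.8]
grip_width: 0.0097
grip_force: 15.0
time: 14.6
position: [0.5001, 0.0931, 0.1278]
tool_rot: [0.079, 0.997, 0.002, 0.001]
ft_force: [0.8, 9.1, 0.7]
grip_width: 0.0091
grip_force: 15.0
t 14.6 pos [0.5001 0.0931 0.1278] yaw 170.99 d [ 0.9 -0.7 -0.2] roll -0.01 F [0.8 9.1 0.7] w 0.0091 q6 -1.46
0 0.0 -0.0 | 4 3.2 -14.2 | 8 7.3 -28.2 | 12 12.4 -41.8 | 16 18.4 -55.0 | 20 25.4 -67.8 | 24 33.2 -80.1 | 28 41.8 -91.8 | 32 51.3 -102.9 | 36 61.5 -113.2 | 40 72.4 -122.9 | 44 83.9 -131.7 | 48 96.1 -139.8 | 52 108.7 -146.9 | 56 121.9 -153.2 | 60 135.4 -158.5 |
```

```bash

python3 -m creep '[{"translation":[0,4,-14],"roll":0,"gripper":5},{"translation":[0,9,-28],"roll":0,"gripper":5},{"translation":[0,14.5,-42],"roll":0,"gripper":5},{"translation":[0,20.5,-55],"roll":0,"gripper":5},{"translation":[0,27.5,-68],"roll":0,"gripper":5}]' 20
python3 d.py .4991 .0926 .128 171
```

```text
time: 15.02
position: [0.5041, 0.1177, 0.196]
tool_rot: [0.077, 0.997, -0.001, 0.0]
ft_force: [2.2, 0.3, -3.3]
grip_width: 0.0094
grip_force: 20.0
t 15.02 pos [0.5041 0.1177 0.196 ] yaw 171.12 d [  1.1 -25.5  68. ] roll 0.12 F [ 2.2  0.3 -3.3] w 0.0094 q6 -1.4
```

Forces are low and the lid is following. I'll continue in the same way.

```bash

python3 -m creep '[{"translation":[0,8,-12],"roll":0,"gripper":5},{"translation":[0,16.5,-24],"roll":0,"gripper":5},{"translation":[0,26,-35],"roll":0,"gripper":5},{"translation":[0,36,-45.5],"roll":0,"gripper":5},{"translation":[0,47,-55],"roll":0,"gripper":5}]'
python3 -m creep '[{"translation":[0,11.5,-9],"roll":0,"gripper":5},{"translation":[0,23.5,-17],"roll":0,"gripper":5},{"translation":[0,36,-24],"roll":0,"gripper":5},{"translation":[0,49.5,-30.5],"roll":0,"gripper":5},{"translation":[0,63,-35.5],"roll":0,"gripper":5}]'
python3 -m creep '[{"translation":[0,0,0],"roll":0,"gripper":5},{"translation":[0,0,0],"roll":0,"gripper":5},{"translation":[0,0,0],"roll":0,"gripper":5},{"translation":[0,0,0],"roll":0,"gripper":5},{"translation":[0,0,0],"roll":0,"gripper":5}]'
python3 - <<'E'
from h import *
o=telemetry.get_obs();C=[.5125,.1765,1.413];H=W(C,(120,0,90.5))[0];d=(np.array(o["position"])-H)*1000
x=d[:2]@[np.cos(C[2]),np.sin(C[2])];print(o["time"],"bar rel hinge",x,d[2],np.hypot(x,d[2]),"angle",np.degrees(np.arctan2(d[2],-x)-np.arctan2(38,205)),o["ft_force"],o["grip_width"],np.abs(o["joint_velocities"]).max())
a=viewer.camera("top");b=viewer.camera("side")
cv2.imwrite("pics/end.png",np.hstack([cv2.resize(a[130:300,110:300],(447,400)),cv2.resize(b[80:280,140:310],(340,400))]))
E
```

```text
time: 15.43
position: [0.5116, 0.1626, 0.2517]
tool_rot: [0.077, 0.997, -0.002, 0.001]
ft_force: [0.4, -5.9, 3.5]
grip_width: 0.009
grip_force: 20.0
time: 15.85
position: [0.5221, 0.2257, 0.2881]
tool_rot: [0.078, 0.997, -0.001, 0.002]
ft_force: [1.0, -2.9, 4.5]
grip_width: 0.0092
grip_force: 20.0
time: 16.27
position: [0.5221, 0.2257, 0.288]
tool_rot: [0.077, 0.997, -0.001, 0.002]
ft_force: [-1.6, -3.9, 7.9]
grip_width: 0.0093
grip_force: 20.0
16.2667 bar rel hinge -69.89095450445934 197.45344442779526 209.45789132411517 angle 60.00650260605292 [-1.55351307 -3.91956527  7.90883954] 0.009332863328540948 0.002168194305924149
```

View pics/end.png

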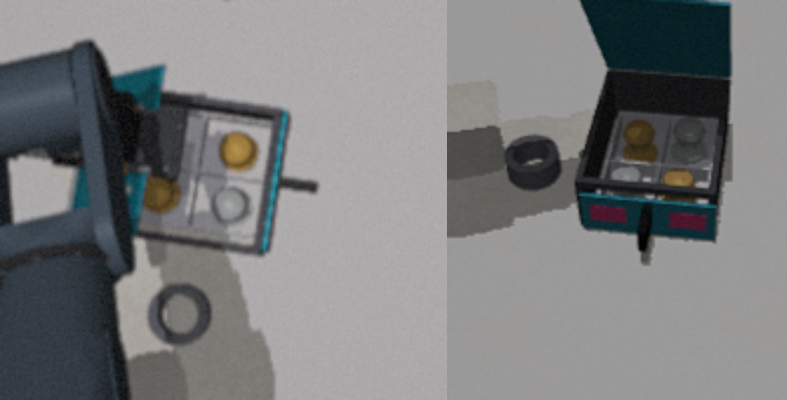

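The lid is open at about 60° and held, the tray is home with its plate against the case front (side view, 645,215), all four knobs are standing, and the tape roll hasn't moved.

```bash
python3 -c "
from rig import hand_in
print(hand_in())"
```

```text
the job is handed in; nothing more can be done
None
```

I handed the job in at about 16 s of the 64 s, and no verdict came back: the tray is home with its four knobs standing, and the arm is holding the lid still at about 60°.

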